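# Guard the bus bar, then thread the press's guide rod

## Robot

A 6-joint arm with a two-finger parallel gripper is mounted at the origin on the work surface. World frame = base frame: x ahead of the robot, y to its left, z up, the work surface at z = 0. Lengths are in m, angles in rad, forces in N, time in s.
With the tool pointing down it reaches from about 0.3 to 0.75 m from the base axis. Payload 8.5 kg.
Tool frame: the origin (TCP) lies on the centre line of the jaws, within the pads' length; the fingertips stand ctrl.finger_overhang ahead of it and the grasp point (between the pads) is the TCP (ctrl.finger_overhang is the distance from the TCP to the fingertips, in m); z points along the fingers, y is the line along which they close (so a half turn about z gives the same grasp; the last joint's range is limited). The gripper opens to 85 mm and grips with 20 to 120 N. Pads are 22 mm wide; open, the fingers measure 114 mm over their backs; the gripper's body (76 mm by 85 mm) begins 54 mm behind the grasp point. The pads swing forward as they close: fully open they stand 13 mm farther back than shut.
Start: joints at [-0.215, 0.381, 1.297, -0, 1.464, -0.215], TCP at [0.55, 0, 0.25] pointing down, gripper open.
Joint ranges: [-3.11, 3.11], [-0.89, 2.33], [0.22, 2.48], [-1.42, 4.56], [0.17, 2.85], [-2.88, 2.88]. Speed limits (rad/s): [2.39, 2.39, 3.14, 3.14, 3.14, 3.14].

## Interface

Orientations are given as [roll, pitch, yaw] about the fixed x, y, z axes, in that order (R = Rz(yaw) Ry(pitch) Rx(roll)).
In Python, from station import ctrl, eyes, ticket gives the robot as it stands.
- The arm moves only by the shell command python3 -m jog 'ROWS' [FORCE]. ROWS is JSON, a list of rows, each a list of 3 entries, a list of its own where there are three numbers: the turn, a rotation vector about the tool's x, y, z in rad, then the shift along the tool's x, y, z in cm, then the closure in counts, from 0 (fully open) to 255 (shut). A call has 1 to 20 rows; each row is the pose to reach, as a shift and turn from the pose commanded when the call began, along the tool's axes at that moment; what a row does not reach only later rows make up. A row lasts 1/12 s, in which the tool goes at most 41.7 mm and 7.16 degrees, less where a joint would pass 70% of its speed; a pose out of reach is approached as far as the arm can. A call with a gripper value outside its range is refused whole. The fingers move at their own pace and stop on an object; FORCE is the grip in N (left out, the last holds). Time passes only in rows, so rows that repeat a pose let the fingers close. It gives the time, the measured TCP pose, the force, the opening and the grip force at its end, in the units of the state.
- ctrl.get_state(): the state, without advancing time (a new reading comes with each control period).
- eyes.grab_frame(name): name is "scene" or "side" or "wrist"; returns the picture (480x640x3 uint8, blue, green, red); there is no depth.
- eyes.get_calibration(name): a dict with "intrinsics" (3x3 intrinsics, pixels), "camera_from_world" (4x4, takes a point from world to camera coordinates); the wrist camera has in their place "mount" (4x4, takes a point from camera to tool coordinates, whose origin is the TCP and whose axes are the flange's). Camera axes: x right, y up, looking along -z (the intrinsics and any distortion apply to the point x, -y, -z); pixel columns grow to the right and rows downward; lengths in m; the calibration is good to about 2 mm. A picture is of the moment at which its call begins: read the wrist's pose just before it. get_calibration takes no time and is no camera call.
- ticket.sign_off(): hands the job in; it is judged then, once.
The state is a dict: "time_s": time; "joint_pos": joint angles; "joint_vel": joint speeds; "joint_efforts": joint torques, N m; "tool_pos": TCP position; "orientation": TCP orientation; "force": force on the tool from outside, world axes, zero at the start; "wrist_torque": the same for the moment, N m; "width": finger opening in m; "grip_force": force on a finger pad.
Only numpy, scipy, OpenCV 4.12 (cv2) and the standard library are available. Lean on these libraries where they do the work, as an engineer would, in place of code of your own. Each camera call takes 0.05 s, during which the arm holds its last target. There are 200 camera calls.

## Task

Cover the bare copper bus bar first: drape the grey U-shaped plastic guard over the middle of the bar, lengthwise along it and resting on it, and let go. Then take the steel guide rod out of its wooden block by its square head, thread it from above through the upper and then the lower bushing of the tab press, and finish while still holding it there, its foot about half-way between the lower bushing and the anvil. Leave the multimeter, the solder spool and the screwdriver alone.

Things in the scene. Friction and masses are not known exactly. Their poses are not given: they have to be found in the camera images.
- guard: Loose grey plastic channel, an upside-down U, 50 to 85 g (all sizes in mm): 80 long (own y), 40 wide (own x), 45 tall (z); walls and top 4 thick, so 32 wide inside and open at both ends and below. It starts standing on its two long edges on the table; take it from above across its 40 width. Origin: middle of its underside, level with the lower edges of the walls.
- guard_center (a point): Centre of the guard, 22.5 mm above its lower edges and 22.5 below its top face (18.5 below the inner face of the top); axes as the guard's.
- bar_top (a point): Middle of the top face of the fixed copper bus bar, 90 mm above the table. The bar is 180 mm long (along this point's y), 8 thick (x), 25 tall (z), carried from below by two round grey insulators of 22 diameter, 78 either side of the middle (they end 65 above the table), on a board 50 by 200 by 6. z is up. With the guard draped, guard_center lies 18.5 below this point.
- rod_head (a point): Centre of the rod's square steel head (18 by 18, 35 tall), where to grasp it from above. The rod, loose, steel, 120 to 220 g, is 150 long in all: a round shank 12 in diameter, 115 mm long, below the head. Own z runs up along the rod, x and y are square to the head's faces. It starts upright in a fixed wooden block (60 by 60, 50 tall), its foot 40 deep in a 14 hole, head centre 142.5 above the table.
- rod_foot (a point): Middle of the rod's foot, 132.5 mm below the head's centre. The foot is 8 across and flares to 12 within 4.
- upper_mouth (a point): On the axis of the press's bushings, at the top face of the upper bushing, 137 mm above the table; axes as the press's, z up. Each bushing is a brass block 36 by 36, 15 tall, with an upright through hole 16 in diameter and a 3 chamfer round its mouth; both holes share one vertical axis; the upper block spans 122 to 137 above the table, the lower 72 to 87.
- lower_exit (a point): On the same axis, at the underside of the lower bushing, 72 mm above the table; axes as the press's. The anvil below has its top 22 above the table, so the rod's foot should end about 25 below this point.
- press: Fixed tab press: grey base plate 110 (x) by 140 (y) mm, 12 mm thick, a round copper anvil 28 across under the bushings, and a square 24 steel column, 145 tall, 50 to the +y side of the bushing axis, that carries the two bushing blocks. Origin: on the bushing axis at table height.
- rod: The guide rod; origin at the middle of its foot, z up along the rod.
- meter: Bystander: yellow multimeter lying flat, 140 by 70 by 34 mm; origin under its middle.
- spool: Bystander: solder spool standing on end, 58 mm across, 44 mm tall; origin under its middle.
- driver: Bystander: screwdriver lying on the table; origin under its middle, along its x.
There are look-alikes about, which are no part of the job. What is meant by the rod is not purple, and is the larger of those in its own colour.

How it is judged:
By the outcome, as a careful person would: the job done as asked, in the order asked, and still so for the second after the job is handed in, while the arm keeps its last pose, push and grip.
It also fails if it takes over 56 s, if anything falls off the work surface, if the arm or the gripper's body presses on something with over 40 N, if the wrist force passes 120 N, or if a joint passes its speed limit or range.

## Working session

There is one attempt and no reset: what is moved stays moved. The work goes in short steps, Python scripts to look and compute and a shell command to move; the robot and the scene stay as the last step left them, time stands still between calls to the robot, and variables do not carry over. Pictures are saved under pics/ and viewed, at most 10 in all, crops included, and the job is handed in when it is done.

```bash
ls; mkdir -p pics; python3 - <<'E'
from station import ctrl, eyes
import cv2, numpy as np
np.set_printoptions(precision=4,suppress=True)
s=ctrl.get_state();print(s, ctrl.finger_overhang)
for n in("scene","side","wrist"):
    cv2.imwrite(f"pics/{n}0.png",eyes.grab_frame(n)); print(n,eyes.get_calibration(n))
E
```

```text
pics
{'time_s': 0.0, 'joint_pos': array([-0.2153,  0.3812,  1.2983,  0.    ,  1.4636, -0.2153]), 'joint_vel': array([ 0.0001, -0.0001, -0.0003,  0.0009, -0.0003, -0.0002]), 'joint_efforts': array([ -0.001 , -44.8467, -23.1286,  -0.0003,   0.0047,   0.    ]), 'tool_pos': array([0.5497, 0.0001, 0.2497]), 'orientation': array([-3.1401, -0.0003,  1.5708]), 'force': array([-0.4911, -0.6316,  0.552 ]), 'wrist_torque': array([ 0.0313, -0.003 , -0.0028]), 'grip_force': 0.0, 'width': 0.08543575685541041} 0.019
scene {'intrinsics': array([[593.527 ,   0.    , 328.3876],
       [  0.    , 593.527 , 224.1876],
       [  0.    ,   0.    ,   1.    ]]), 'camera_from_world': array([[-0.474 ,  0.8803, -0.0188,  0.1852],
       [-0.651 , -0.336 ,  0.6807,  0.2864],
       [ 0.5929,  0.3349,  0.7323, -1.5542],
       [ 0.    ,  0.    ,  0.    ,  1.    ]])}
side {'intrinsics': array([[465.1681,   0.    , 320.0735],
       [  0.    , 465.1681, 240.9018],
       [  0.    ,   0.    ,   1.    ]]), 'camera_from_world': array([[ 0.9991, -0.0391,  0.0138, -0.5082],
       [ 0.0077,  0.5004,  0.8658, -0.1469],
       [-0.0408, -0.8649,  0.5003, -0.8322],
       [ 0.    ,  0.    ,  0.    ,  1.    ]])}
wrist {'intrinsics': array([[348.4605,   0.    , 320.0922],
       [  0.    , 348.4605, 239.2353],
       [  0.    ,   0.    ,   1.    ]]), 'mount': array([[-0.0014,  0.9627,  0.2706,  0.0692],
       [ 1.    ,  0.0011,  0.0015,  0.0006],
       [ 0.0012,  0.2706, -0.9627, -0.1249],
       [ 0.    ,  0.    ,  0.    ,  1.    ]])}
```

View pics/scene0.png

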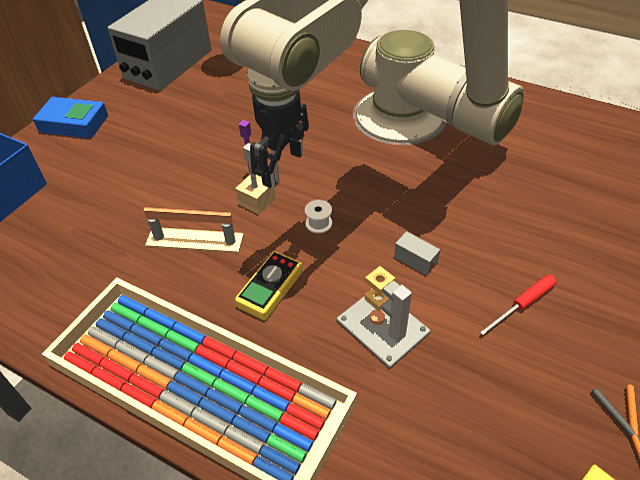

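View pics/side0.png

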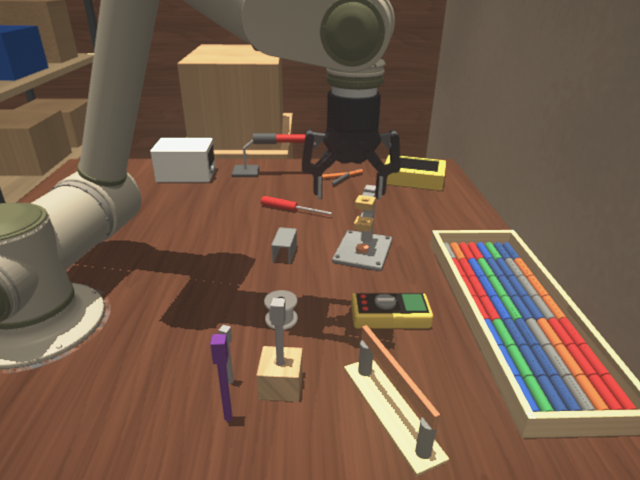

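Look-alikes in the side view: a purple rod (head 219,345), a small grey rod (225,335) and a grey rod in the wooden block (279,305). The one in the block fits: it is not purple, and it is the larger of the two grey ones. I'll confirm that in a crop.

```bash
python3 - <<'E'
import cv2, numpy as np
s=cv2.imread("pics/side0.png");c=cv2.imread("pics/scene0.png");w=cv2.imread("pics/wrist0.png")
R=lambda i,x,y,a,b,k:cv2.resize(i[y:y+b,x:x+a],None,fx=k,fy=k,interpolation=cv2.INTER_CUBIC)
o=np.zeros((600,800,3),np.uint8)
o[:300,:400]=R(s,190,285,133,100,3)[:300,:400] if 0 else cv2.resize(s[285:435,190:390],(400,300),interpolation=cv2.INTER_CUBIC)
o[:300,400:]=cv2.resize(s[170:320,250:450],(400,300),interpolation=cv2.INTER_CUBIC)
o[300:,:400]=cv2.resize(w,(400,300))
o[300:,400:]=cv2.resize(c[110:260,140:340],(400,300),interpolation=cv2.INTER_CUBIC)
cv2.imwrite("pics/comp1.png",o)
E
```

```text
(no output)
```

View pics/comp1.png

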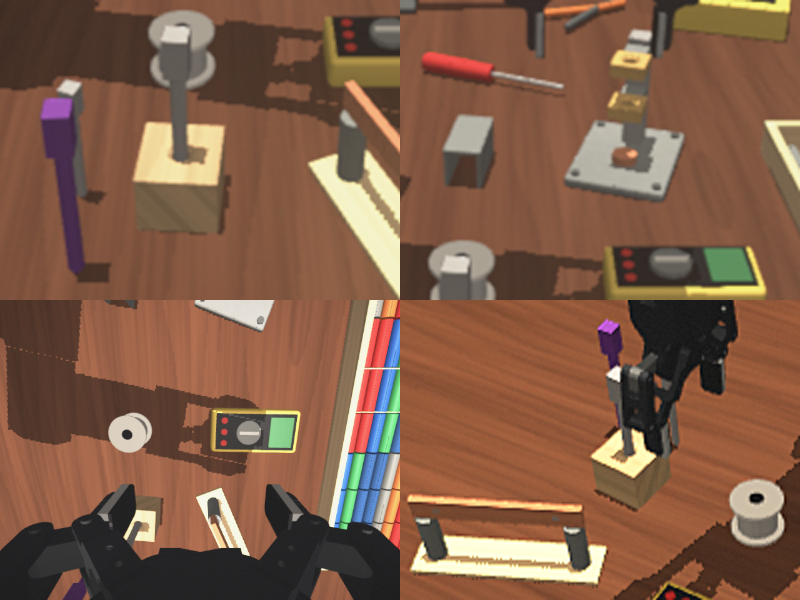

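The crops confirm it: the tall grey rod standing in the wooden block (head top at side ~278,303) is the one meant. The other grey rod is thinner and smaller, and the third is purple. The guard's top is at side ~(285,237), the upper bushing at ~(367,201) and the bar at ~(364,328)–(436,412).

```bash
cat > h.py <<'E'
import numpy as np, cv2
from station import ctrl, eyes
from scipy.spatial.transform import Rotation as Ro
np.set_printoptions(precision=4,suppress=True)
def cam(n,st=None):
    c=eyes.get_calibration(n); K=c["intrinsics"]
    if n=="wrist":
        T=np.eye(4);T[:3,:3]=Ro.from_euler("xyz",st["orientation"]).as_matrix();T[:3,3]=st["tool_pos"]
        W=T@c["mount"]
    else: W=np.linalg.inv(c["camera_from_world"])
    return K,W
def cast(cm,px,z):
    K,W=cm; px=np.atleast_2d(px).astype(float)
    d=np.c_[(px[:,0]-K[0,2])/K[0,0],-(px[:,1]-K[1,2])/K[1,1],-np.ones(len(px))]@W[:3,:3].T
    o=W[:3,3]; return o+d*((z-o[2])/d[:,2])[:,None]
def proj(cm,P):
    K,W=cm; p=(np.atleast_2d(P)-W[:3,3])@W[:3,:3]
    return np.c_[K[0,2]+K[0,0]*p[:,0]/-p[:,2],K[1,2]-K[1,1]*p[:,1]/-p[:,2]]
def shift(P,st=None):
    "world target TCP -> tool-axis shift in cm"
    st=st or ctrl.get_state(); return Ro.from_euler("xyz",st["orientation"]).inv().apply(np.array(P)-st["tool_pos"])*100
E
python3 - <<'E'
from h import *
S,C=cam("side"),cam("scene")
si,sc=cv2.imread("pics/side0.png"),cv2.imread("pics/scene0.png")
print("guard side",cast(S,[(278,228),(297,228),(292,247),(273,245)],.045)[:,:2].round(3).tolist())
print("head",cast(S,[(278,303.5)],.16),"block",cast(S,[(262.5,346.5),(302.5,347.5),(301,371),(257,371)],.05)[:,:2])
print("bar side",cast(S,[(365,329),(436,411)],.09),"scene",cast(C,[(145,208.5),(232,214)],.09))
print("press side",cast(S,[(367.5,201)],.137),"scene",cast(C,[(380,278)],.137))
# colour masks
for n,i,cm in(("side",si,S),("scene",sc,C)):
    h=cv2.cvtColor(i,cv2.COLOR_BGR2HSV)
    for nm,lo,hi,z in(("brass",(18,120,120),(28,255,255),.137),("guardtop",(0,0,125),(180,30,215),.045),("copper",(5,90,150),(14,190,255),.09),("plate",(20,20,190),(32,110,255),.006)):
        m=cv2.inRange(h,lo,hi)
        for c in sorted(cv2.findContours(m,0,2)[0],key=cv2.contourArea)[::-1][:7]:
            a=cv2.contourArea(c)
            if a<40: continue
            r=cv2.minAreaRect(c); b=cv2.boxPoints(r)
            print(n,nm,int(a),np.round(r[0]),np.round(r[1]),int(r[2]),"w",cast(cm,[r[0]],z)[0,:2])
E
```

```text
guard side [[0.423, 0.268], [0.466, 0.267], [0.456, 0.183], [0.415, 0.192]]
head [[ 0.443 -0.16   0.16 ]] block [[ 0.4143 -0.1243]
 [ 0.4759 -0.128 ]
 [ 0.4734 -0.1767]
 [ 0.4098 -0.1751]]
bar side [[ 0.5693 -0.1338  0.09  ]
 [ 0.6374 -0.2856  0.09  ]] scene [[ 0.6351 -0.2908  0.09  ]
 [ 0.5664 -0.1237  0.09  ]]
press side [[0.6145 0.2141 0.137 ]] scene [[0.6104 0.2218 0.137 ]]
side brass 1118 [392. 310.] [34. 80.] 90 w [ 0.603  -0.1485]
side brass 768 [417. 172.] [56. 30.] 6 w [0.7547 0.3798]
side brass 66 [366. 201.] [ 8. 19.] 90 w [0.6103 0.2141]
side guardtop 1034 [362. 248.] [54. 32.] 10 w [0.6041 0.1761]
side guardtop 430 [548. 347.] [68.  8.] 56 w [ 0.8615 -0.13  ]
side guardtop 375 [529. 288.] [74.  7.] 54 w [0.8999 0.0269]
side guardtop 302 [578. 392.] [42.  8.] 56 w [ 0.8614 -0.2224]
side guardtop 281 [284. 237.] [17. 23.] 21 w [0.4373 0.2254]
side guardtop 119 [171. 167.] [46. 14.] 18 w [0.0925 0.6543]
side guardtop 114 [169. 177.] [30.  9.] 7 w [0.1053 0.5745]
side copper 1054 [572. 366.] [116.  13.] 53 w [ 0.8435 -0.216 ]
side copper 630 [401. 370.] [118.   7.] 50 w [ 0.
[... 1209 characters left out ...]
0.384 ]
scene copper 3910 [350. 348.] [237.  51.] 29 w [0.7307 0.2253]
scene copper 3472 [535. 255.] [233.  42.] 18 w [0.3938 0.4414]
scene copper 2882 [178. 174.] [266.  28.] 22 w [ 0.5215 -0.2947]
scene copper 2770 [175. 131.] [165.  41.] 19 w [ 0.4038 -0.3959]
scene plate 7753 [571.  60.] [142.  67.] 12 w [-0.4537  0.3382]
scene plate 4885 [411.  46.] [ 91. 108.] 90 w [-0.3216 -0.1028]
scene plate 4382 [196. 379.] [299. 119.] 26 w [ 0.8664 -0.007 ]
scene plate 1805 [290.  27.] [ 44. 110.] 83 w [-0.2556 -0.4854]
scene plate 1714 [383. 324.] [77. 53.] 41 w [0.6114 0.2349]
scene plate 1664 [155.  15.] [31. 92.] 56 w [-0.1274 -0.9218]
scene plate 541 [194. 242.] [18. 96.] 90 w [ 0.61  -0.205]
```

```bash
python3 -m jog '[[[0,0,0.11],[22.6,-11.2,7],0],[[0,0,0.11],[22.6,-11.2,7],0],[[0,0,0.11],[22.6,-11.2,7],0],[[0,0,0.11],[22.6,-11.2,7],0],[[0,0,0.11],[22.6,-11.2,7],0],[[0,0,0.11],[22.6,-11.2,7],0],[[0,0,0.11],[22.6,-11.2,7],0],[[0,0,0.11],[22.6,-11.2,7],0],[[0,0,0.11],[22.6,-11.2,7],0],[[0,0,0.11],[22.6,-11.2,7],0],[[0,0,0.11],[22.6,-11.2,7],0],[[0,0,0.11],[22.6,-11.2,7],0]]' 40
cat > look.py <<'E'
import sys
from h import *
st=ctrl.get_state(); i=eyes.grab_frame("wrist"); n=sys.argv[1]
cv2.imwrite(f"pics/{n}.png",i); np.save(f"pics/{n}.npy",np.r_[st["tool_pos"],st["orientation"]]); print(st["tool_pos"],st["orientation"],st["time_s"])
E
python3 look.py w1; python3 - <<'E'
from h import *
a=np.load("pics/w1.npy"); cm=cam("wrist",dict(tool_pos=a[:3],orientation=a[3:])); i=cv2.imread("pics/w1.png")
print("expect",proj(cm,[[.438,.226,.045],[.612,.218,.137]]))
E
```

```text
time_s: 1.15
tool_pos: [0.4387, 0.2251, 0.1806]
orientation: [3.141, -0.0, 1.459]
force: [-0.2, 1.0, -0.2]
width: 0.0853
grip_force: 0.0
[0.4387 0.2251 0.1806] [ 3.141  -0.0001  1.459 ] 1.15
expect [[318.6903 233.1984]
 [659.2356 256.8759]]
```

View pics/w1.png

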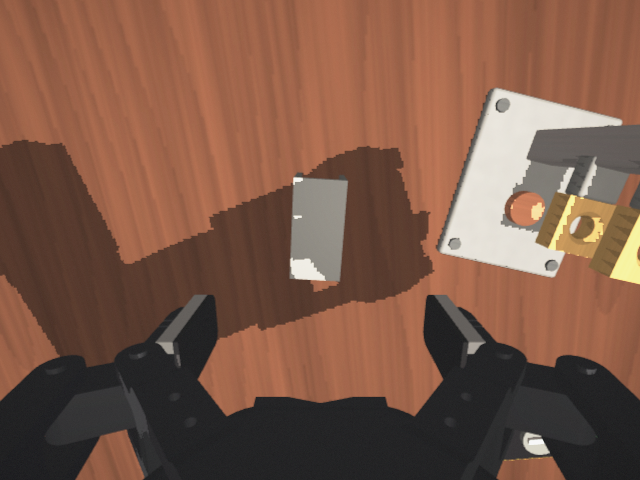

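The guard's top face has its corners at about (293,178), (348,180), (340,280) and (290,279). The press base corners are at (491,89), (441,247) and (557,277).

```bash
python3 - <<'E'
from h import *
a=np.load("pics/w1.npy"); st=dict(tool_pos=a[:3],orientation=a[3:]);cm=cam("wrist",st)
g=cast(cm,[(293,178),(348,180),(340,280),(290,279)],.045); c=g.mean(0); print(g[:,:2],c)
v=(g[0]+g[1]-g[2]-g[3])/2; print("len",np.hypot(*v[:2]),"yaw",np.degrees(np.arctan2(v[1],v[0]))-90)
print("tool",np.degrees(a[5])-90, "shift",shift([c[0],c[1],.03],st))
p=cast(cm,[(491,89),(441,247),(557,277)],.012)[:,:2];print(p,np.degrees(np.arctan2(*(p[0]-p[1])[::-1])),(p[0]-p[1]))
E
```

```text
[[0.4239 0.2701]
 [0.4642 0.264 ]
 [0.4506 0.1855]
 [0.4108 0.1909]] [0.4374 0.2276 0.045 ]
len 0.0800117919910583 yaw -9.638238081997002
tool -6.406818302326499 shift [ 0.2368 -0.172  15.0574]
[[0.5837 0.3178]
 [0.5424 0.1928]
 [0.6458 0.1526]] 71.71737420225068 [0.0413 0.125 ]
```

```bash
python3 -m jog '[[[0,0,0.055],[0.24,-0.17,4],0],[[0,0,0.055],[0.24,-0.17,8],0],[[0,0,0.055],[0.24,-0.17,11],0],[[0,0,0.055],[0.24,-0.17,13],0],[[0,0,0.055],[0.24,-0.17,14.4],0],[[0,0,0.055],[0.24,-0.17,15],0],[[0,0,0.055],[0.24,-0.17,15],0],[[0,0,0.055],[0.24,-0.17,15],100],[[0,0,0.055],[0.24,-0.17,15],160],[[0,0,0.055],[0.24,-0.17,15],200],[[0,0,0.055],[0.24,-0.17,15],255],[[0,0,0.055],[0.24,-0.17,15],255],[[0,0,0.055],[0.24,-0.17,15],255],[[0,0,0.055],[0.24,-0.17,15],255]]' 40
```

```text
time_s: 2.37
tool_pos: [0.437, 0.2287, 0.0313]
orientation: [3.14, -0.001, 1.406]
force: [-1.1, 0.3, 6.7]
width: 0.0395
grip_force: 40.5
```

```bash
python3 -m jog '[[[0,0,0],[0,0,-2],255],[[0,0,0],[0,0,-5],255],[[0,0,0],[-1,0.6,-9],255],[[0,0,-0.05],[-3,1.7,-13],255],[[0,0,-0.1],[-6,3.5,-15.9],255],[[0,0,-0.15],[-9.4,5.4,-15.9],255],[[0,0,-0.2],[-12.8,7.4,-15.9],255],[[0,0,-0.25],[-16.2,9.4,-15.9],255],[[0,0,-0.3],[-19.6,11.3,-15.9],255],[[0,0,-0.35],[-23,13.3,-15.9],255],[[0,0,-0.4],[-26.4,15.3,-15.9],255],[[0,0,-0.45],[-29.8,17.2,-15.9],255],[[0,0,-0.5],[-33.2,19.2,-15.9],255],[[0,0,-0.54],[-36.4,21,-15.9],255],[[0,0,-0.57],[-39,22.5,-15.9],255],[[0,0,-0.57],[-40.5,23.4,-15.9],255],[[0,0,-0.57],[-40.5,23.4,-15.9],255],[[0,0,-0.57],[-40.5,23.4,-15.9],255]]'
python3 look.py w2; python3 - <<'E'
from h import *
for n in("scene","side"): cv2.imwrite(f"pics/{n}2.png",eyes.grab_frame(n))
E
```

```text
time_s: 3.87
tool_pos: [0.6006, -0.2098, 0.189]
orientation: [-3.141, -0.001, 1.975]
force: [0.3, -0.1, -0.4]
width: 0.0394
grip_force: 40.6
[ 0.6006 -0.2098  0.189 ] [-3.1412 -0.0007  1.9745] 3.8667
```

View pics/w2.png

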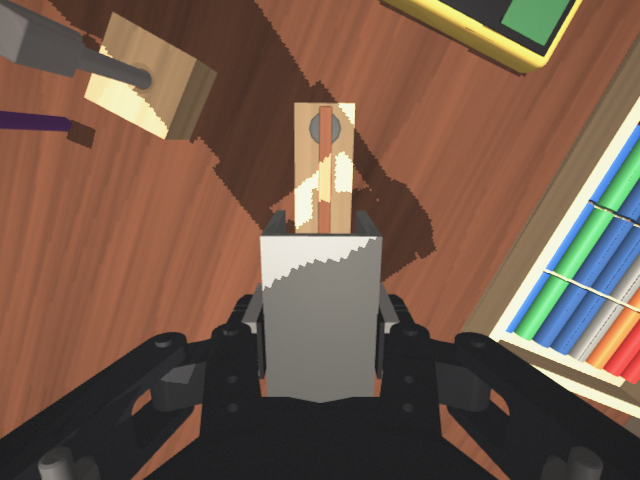

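The wrist view shows the guard held square, with its top from x=262 to 382. The bar ahead of it runs from its end at (325,107) to about (325,232), so it is nearly aligned.

```bash
python3 - <<'E'
from h import *
a=np.load("pics/w2.npy"); st=dict(tool_pos=a[:3],orientation=a[3:]);cm=cam("wrist",st)
i=cv2.imread("pics/w2.png");h=cv2.cvtColor(i,cv2.COLOR_BGR2HSV)
for r in(107,115,150,190,225):print(r,[tuple(h[r,x]) for x in range(314,340,2)] if r in(115,190) else "")
g=cast(cm,[(325.5,107),(325,232)],.09);print(g);d=g[0]-g[1];print("bar yaw",np.degrees(np.arctan2(d[1],d[0])),"tool",np.degrees(a[5]))
u=d/np.linalg.norm(d);c=g[0]-.09*u;print("centre",c,"shift",shift([c[0],c[1],.0803],st))
# guard top corners in hand
print("guard",cast(cm,[(262,236),(382,237)],a[2]+.0137))
print("block",cast(cm,[(114,12),(85,97),(167,139),(140,78)],.05))
for n in("side","scene"):
    print(n,proj(cam(n),[g[0]*1,c]))
E
```

```text
107 
115 [(np.uint8(16), np.uint8(95), np.uint8(196)), (np.uint8(18), np.uint8(33), np.uint8(115)), (np.uint8(14), np.uint8(33), np.uint8(117)), (np.uint8(10), np.uint8(137), np.uint8(179)), (np.uint8(10), np.uint8(138), np.uint8(194)), (np.uint8(10), np.uint8(135), np.uint8(191)), (np.uint8(10), np.uint8(136), np.uint8(193)), (np.uint8(10), np.uint8(139), np.uint8(197)), (np.uint8(9), np.uint8(137), np.uint8(195)), (np.uint8(11), np.uint8(69), np.uint8(126)), (np.uint8(17), np.uint8(69), np.uint8(147)), (np.uint8(16), np.uint8(98), np.uint8(209)), (np.uint8(16), np.uint8(98), np.uint8(206))]
150 
190 [(np.uint8(16), np.uint8(99), np.uint8(206)), (np.uint8(16), np.uint8(99), np.uint8(208)), (np.uint8(21), np.uint8(85), np.uint8(242)), (np.uint8(25), np.uint8(75), np.uint8(247)), (np.uint8(24), np.uint8(82), np.uint8(247)), (np.uint8(23), np.uint8(83), np.uint8(247)), (np.uint8(23), np.uint8(84), np.uint8(247)), (np.uint8(24), np.uint8(78), np.uint8(247)), (np.uint8(12), np.uint8(123), np.uint8(237)), (np.uint8(16), np.uint8(99), np.uint8(209)), (np.uint8(16), np.uint8(99), np.uint8(214)), (np.uint8(30), np.uint8(26), np.uint8(247)), (np.uint8(30), np.uint8(19), np.uint8(247))]
225 
[[ 0.5692 -0.1265  0.09  ]
 [ 0.5997 -0.1981  0.09  ]]
bar yaw 113.04604815745152 tool 113.13274904711622
centre [ 0.6044 -0.2093  0.09  ] shift [-0.114   0.3736 10.866 ]
guard [[ 0.5683 -0.1814  0.2027]
 [ 0.6049 -0.1662  0.2027]]
block [[ 0.4153 -0.1235  0.05  ]
 [ 0.4093 -0.1834  0.05  ]
 [ 0.4707 -0.1882  0.05  ]
 [ 0.4419 -0.1561  0.05  ]]
side [[364.3277 325.7898]
 [397.6017 365.5974]]
scene [[230.0492 214.4205]
 [186.2897 212.0556]]
```

```bash
python3 -m jog '[[[0,0,0],[0,0.25,2],255],[[0,0,0],[0,0.25,4.5],255],[[0,0,0],[0,0.25,7],255],[[0,0,0],[0,0.25,9],255],[[0,0,0],[0,0.25,10.2],255],[[0,0,0],[0,0.25,10.7],255],[[0,0,0],[0,0.25,10.8],255],[[0,0,0],[0,0.25,10.8],255],[[0,0,0],[0,0.25,10.8],255]]'
```

```text
time_s: 4.77
tool_pos: [0.6036, -0.2083, 0.0825]
orientation: [3.14, 0.002, 1.976]
force: [-0.1, -0.1, -0.6]
width: 0.0392
grip_force: 40.6
```

```bash
python3 -m jog '[[[0,0,0],[0,0,0.15],255],[[0,0,0],[0,0,0.15],255],[[0,0,0],[0,0,0.15],110],[[0,0,0],[0,0,0.15],90],[[0,0,0],[0,0,0.15],60],[[0,0,0],[0,0,0.15],60],[[0,0,0],[0,0,0.15],60],[[0,0,0],[0,0,-2],60],[[0,0,0],[0,0,-5],60],[[0,0,0],[0,0,-9],60],[[0,0,0],[0,0,-12],60],[[0,0,0],[0,0,-16],60],[[0,0,0],[0,0,-16],60]]'
python3 look.py w3; python3 - <<'E'
from h import *
for n in("scene","side"): cv2.imwrite(f"pics/{n}3.png",eyes.grab_frame(n))
s=cv2.imread("pics/side3.png")[280:450,170:470]; w=cv2.imread("pics/w3.png")
o=np.zeros((600,800,3),np.uint8); o[:300,:400]=cv2.resize(w,(400,300)); o[:300,400:]=cv2.resize(cv2.imread("pics/scene3.png")[110:260,130:330],(400,300)); o[300:,:530]=cv2.resize(s,(530,300));cv2.imwrite("pics/comp3.png",o)
E
```

```text
time_s: 5.85
tool_pos: [0.6049, -0.2092, 0.2497]
orientation: [3.133, 0.011, 1.976]
force: [-0.1, -0.2, 1.0]
width: 0.0654
grip_force: 0.0
[ 0.6049 -0.2092  0.2497] [3.1333 0.0109 1.9759] 5.85
```

View pics/comp3.png

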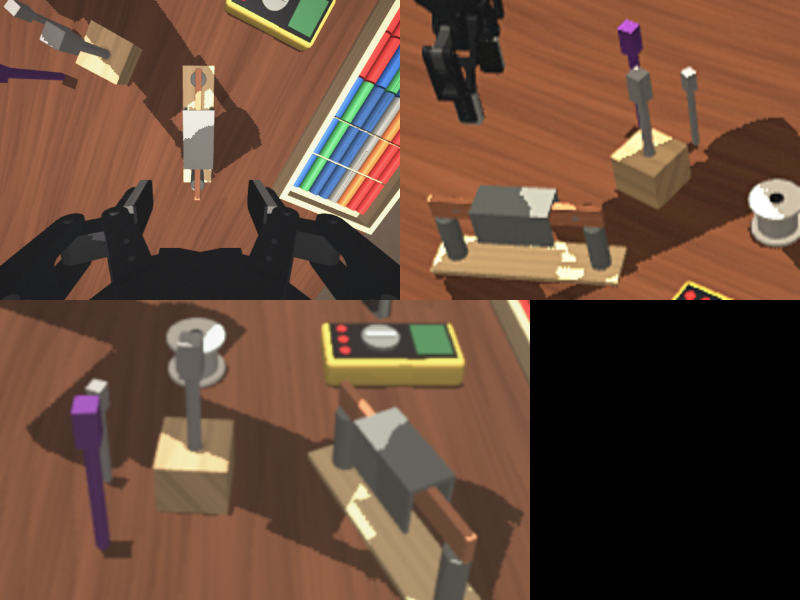

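The guard is draped along the bar. I'll check that it is centred and locate the rod head, the tip of which is at about (65,35) in the wrist panel and (638,75) in the scene panel.

```bash
python3 - <<'E'
from h import *
a=np.load("pics/w3.npy"); st=dict(tool_pos=a[:3],orientation=a[3:]);cm=cam("wrist",st)
b=cast(cm,[(316,107),(315,318)],.09); g=cast(cm,[(317,176),(316,270)],.094)
print(b,b.mean(0),"guard",g,g.mean(0))
w=cv2.imread("pics/w3.png");s=cv2.imread("pics/side3.png");c=cv2.imread("pics/scene3.png")
o=np.zeros((600,800,3),np.uint8)
o[:300,:400]=cv2.resize(w[0:120,0:160],(400,300),interpolation=2);o[:300,400:]=cv2.resize(c[130:205,230:330],(400,300),interpolation=2)
o[300:,:400]=cv2.resize(s[285:360,230:330],(400,300),interpolation=2)
o[300:,400:]=cv2.resize(cv2.imread("pics/side0.png")[185:245,330:410],(400,300),interpolation=2)
cv2.imwrite("pics/comp4.png",o)
E
```

```text
[[ 0.5673 -0.1247  0.09  ]
 [ 0.6366 -0.2907  0.09  ]] [ 0.6019 -0.2077  0.09  ] guard [[ 0.5882 -0.1721  0.094 ]
 [ 0.6186 -0.2459  0.094 ]] [ 0.6034 -0.209   0.094 ]
```

View pics/comp4.png

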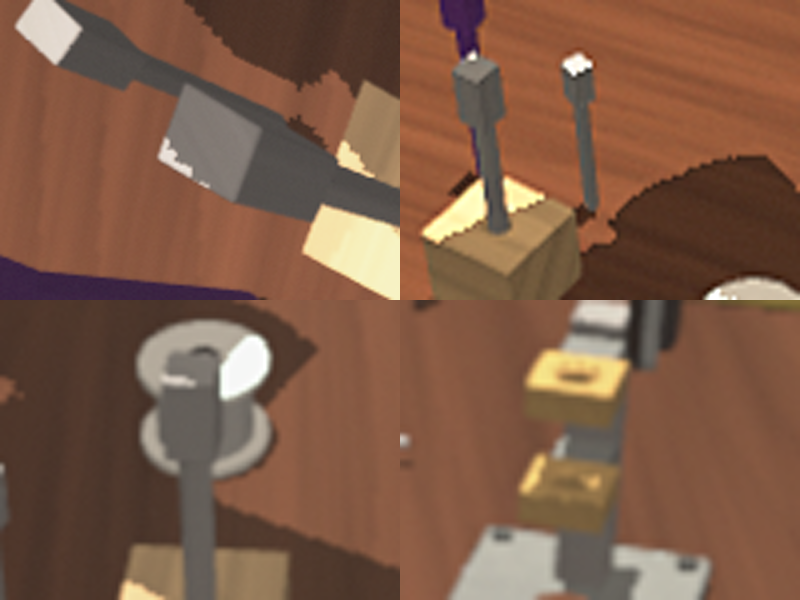

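Rod head top corners in the wrist image are about (75,33), (105,51), (95,81) and (63,63). In the scene its centre is about (249.3,148.5).

```bash
python3 - <<'E'
from h import *
a=np.load("pics/w3.npy"); st=dict(tool_pos=a[:3],orientation=a[3:]);cm=cam("wrist",st)
g=cast(cm,[(74.8,33.2),(104.8,51.2),(94.8,80.8),(63.2,62.8)],.16);c=g.mean(0);print(g,c)
for k in range(4):
    d=g[(k+1)%4]-g[k];print(np.hypot(*d[:2]),np.degrees(np.arctan2(d[1],d[0]))%90)
print("scene",cast(cam("scene"),[(249.3,148.6)],.16),"side",cast(cam("side"),[(278,303.5)],.16))
print("tool",np.degrees(a[5]))
for z in(.25,):print(shift([.442,-.157,z],st))
# press from side crop: 5x, upper bushing hole centre (578,373),
print("press side",cast(cam("side"),[(330+178/5,185+76/5),(330+(127+162+232+205)/20,185+(66+40+60+88)/20)],.137))
print(cast(cam("scene"),[(380,278)],.137))
E
```

```text
[[ 0.4347 -0.1466  0.16  ]
 [ 0.4517 -0.1489  0.16  ]
 [ 0.45   -0.1659  0.16  ]
 [ 0.4319 -0.1636  0.16  ]] [ 0.4421 -0.1562  0.16  ]
0.017110603813837735 82.31534039722385
0.01706807053972306 84.49292598841714
0.0182431128908307 83.00618351773076
0.017282446552032163 80.71502479909287
scene [[ 0.4463 -0.1518  0.16  ]] side [[ 0.443 -0.16   0.16 ]]
tool 113.2115786792941
[ 11.2194 -12.9094  -0.2556]
press side [[0.611  0.2181 0.137 ]
 [0.6141 0.2305 0.137 ]]
[[0.6104 0.2218 0.137 ]]
```

```bash
python3 - <<'E'
from h import *
S=cam("side");k=170/300
print("small foot",cast(S,[(170+113*k,280+180*k)],0),"purple foot",cast(S,[(170+105*k,280+248*k)],0))
a=np.load("pics/w3.npy"); st=dict(tool_pos=a[:3],orientation=a[3:])
print(shift([.442,-.157,.23],st))
E
```

```text
small foot [[ 0.3697 -0.148   0.    ]] purple foot [[ 0.3719 -0.2195  0.    ]]
[ 11.2412 -12.926    1.7442]
```

```bash
python3 -m jog '[[[0,0,0.1],[2,-2.3,0],100],[[0,0,0.2],[4.5,-5.2,0],100],[[0,0,0.3],[7,-8.1,0],100],[[0,0,0.4],[9.3,-10.7,0],100],[[0,0,0.5],[10.7,-12.3,0],100],[[0,0,0.545],[11.2,-12.9,0],100],[[0,0,0.545],[11.2,-12.9,0],100],[[0,0,0.545],[11.2,-12.9,0],100],[[0,0,0.545],[11.2,-12.9,0],100],[[0,0,0.545],[11.2,-12.9,0],100]]'
python3 look.py w5; python3 - <<'E'
from h import *
w=cv2.imread("pics/w5.png");cv2.imwrite("pics/w5c.png",cv2.resize(w[100:360,160:480],(800,600)[:1]+(650,))[:600])
a=np.load("pics/w5.npy"); st=dict(tool_pos=a[:3],orientation=a[3:]);print(proj(cam("wrist",st),[[.442,-.157,.16]]))
E
```

```text
time_s: 6.83
tool_pos: [0.441, -0.1565, 0.2407]
orientation: [-3.141, -0.0, 1.432]
force: [0.5, 0.3, -0.0]
width: 0.052
grip_force: 0.0
[ 0.441  -0.1565  0.2407] [-3.1408 -0.0004  1.432 ] 6.8333
[[321.4764 257.4864]]
```

View pics/w5c.png

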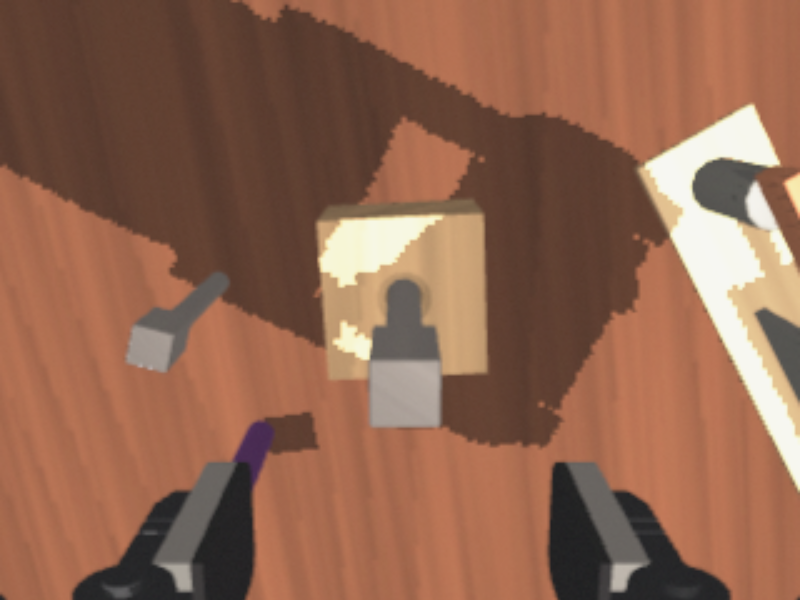

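The head top is centred at about (322,257) in full-image pixels, as predicted, and it is square to the jaws. Descending.

```bash
python3 -m jog '[[[0,0,0],[0,0.1,2],100],[[0,0,0],[0,0.1,4.5],100],[[0,0,0],[0,0.1,7],100],[[0,0,0],[0,0.1,9],100],[[0,0,0],[0,0.1,9.8],100],[[0,0,0],[0,0.1,9.8],100],[[0,0,0],[0,0.1,9.8],130],[[0,0,0],[0,0.1,9.8],160],[[0,0,0],[0,0.1,9.8],190],[[0,0,0],[0,0.1,9.8],220],[[0,0,0],[0,0.1,9.8],255],[[0,0,0],[0,0.1,9.8],255],[[0,0,0],[0,0.1,9.8],255],[[0,0,0],[0,0.1,9.8],255]]' 70
```

```text
time_s: 8.05
tool_pos: [0.4418, -0.1567, 0.1444]
orientation: [3.14, 0.001, 1.431]
force: [-0.2, -0.2, 6.8]
width: 0.0171
grip_force: 68.2
```

```bash
python3 -m jog '[[[0,0,0],[0,0,-1],255],[[0,0,0],[0,0,-2.5],255],[[0,0,0],[0,0,-4.5],255],[[0,0,0],[0,0,-7],255],[[0,0,0],[0,0,-10],255],[[0,0,0],[0,0,-13],255],[[0,0,0],[0,0,-15.5],255],[[0,0,0],[2,0.6,-15.6],255],[[0,0,0],[5,1.5,-15.6],255],[[0,0,0],[8.5,2.5,-15.6],255],[[0,0,0],[12,3.5,-15.6],255],[[0,0,0],[15.5,4.5,-15.6],255],[[0,0,0],[19,5.5,-15.6],255],[[0,0,0],[22.5,6.6,-15.6],255],[[0,0,0],[26,7.6,-15.6],255],[[0,0,0],[29.5,8.6,-15.6],255],[[0,0,0],[33,9.7,-15.6],255],[[0,0,0],[36.2,10.6,-15.6],255],[[0,0,0],[38.6,11.3,-15.6],255],[[0,0,0],[39.6,11.6,-15.6],255]]'
python3 -m jog '[[[0,0,0],[0,0,0],255],[[0,0,0],[0,0,0],255],[[0,0,0],[0,0,0],255]]'
python3 look.py w6; python3 - <<'E'
from h import *
o=np.zeros((600,800,3),np.uint8)
st=ctrl.get_state();t=st["tool_pos"]
f=t+Ro.from_euler("xyz",st["orientation"]).apply([0,0,.1344])
for n,x,y in(("scene",400,0),("side",0,300)):
    i=eyes.grab_frame(n);cv2.imwrite(f"pics/{n}6.png",i)
    p=proj(cam(n),[f,[.611,.219,.137]]);print(n,p)
    cx,cy=p[1].astype(int);q=i[cy-50:cy+25,cx-50:cx+50];print(n,cx-50,cy-50);o[y:y+300,x:x+400]=cv2.resize(q,(400,300),interpolation=2)
w=cv2.imread("pics/w6.png");p=proj(cam("wrist",st),[f,[.611,.219,.137]]);print("w",p)
o[:300,:400]=cv2.resize(w,(400,300));o[300:,400:]=cv2.resize(w[160:280,240:400],(400,300),interpolation=2)
cv2.imwrite("pics/comp6.png",o)
E
```

```text
time_s: 9.72
tool_pos: [0.6119, 0.2227, 0.2985]
orientation: [-3.141, -0.0, 1.434]
force: [-0.1, -0.1, -2.3]
width: 0.0171
grip_force: 68.6
time_s: 9.97
tool_pos: [0.6113, 0.2188, 0.2994]
orientation: [-3.141, 0.0, 1.43]
force: [0.2, -0.2, -2.2]
width: 0.0172
grip_force: 68.6
[0.6113 0.2188 0.2994] [-3.1413  0.0003  1.4302] 9.9667
scene [[378.7532 267.351 ]
 [378.3693 277.6291]]
scene 328 227
side [[366.5867 187.7127]
 [365.54   200.0123]]
side 315 150
w [[319.8982 234.6384]
 [319.4756 225.5775]]
```

View pics/comp6.png

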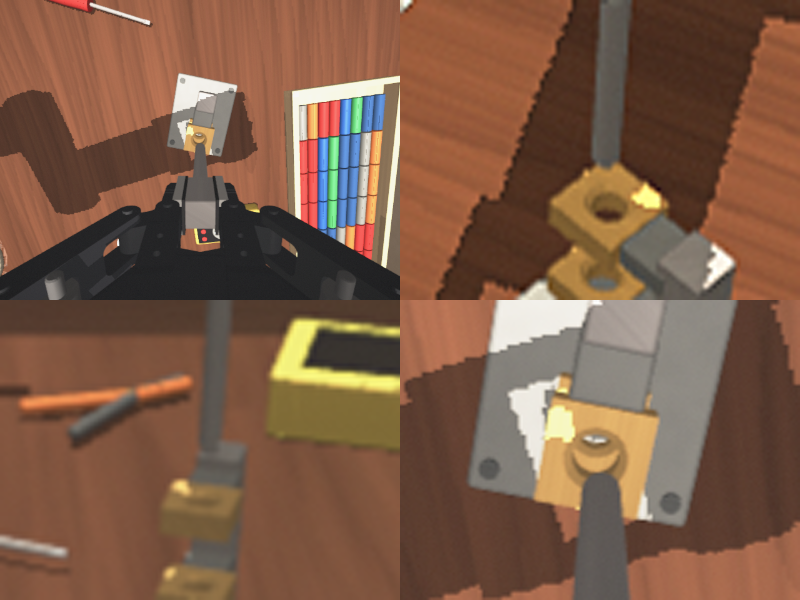

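The wrist view shows the rod hanging straight, with its foot tip at about (320,234). The bushing's hole is centred at about (319,222), and in the scene the hole is at (380,278.7) with the foot at (379.5,267).

```bash
python3 - <<'E'
from h import *
a=np.load("pics/w6.npy"); st=dict(tool_pos=a[:3],orientation=a[3:]);W=cam("wrist",st)
print("wrist hole",cast(W,[(319.2,222),(318.4,222.8)],.137))
print("side",cast(cam("side"),[(365.75,200),(364.6,200)],.137),"scene",cast(cam("scene"),[(380,278.75),(379.3,279)],.137))
# top-face mask in each view: brass pixels, print ascii-free stats
for n,cm,box in(("w6",W,(290,355,190,250)),("scene6",cam("scene"),(355,405,262,292)),("side6",cam("side"),(350,380,190,212))):
    i=cv2.imread(f"pics/{n}.png");h=cv2.cvtColor(i,cv2.COLOR_BGR2HSV);x0,x1,y0,y1=box
    for r in range(y0,y1,2 if n=="w6" else 1): print(n,r,x0,"".join("#" if (14<=p[0]<=26 and p[1]>110 and p[2]>175) else "+" if (14<=p[0]<=26 and p[1]>110 and p[2]>130) else "-" if (12<=p[0]<=28 and p[1]>90) else "." for p in h[r,x0:x1]))
E
```

```text
wrist hole [[0.6111 0.2223 0.137 ]
 [0.6104 0.2217 0.137 ]]
side [[0.6115 0.2191 0.137 ]
 [0.609  0.2191 0.137 ]] scene [[0.6119 0.2225 0.137 ]
 [0.6129 0.2217 0.137 ]]
w6 190 290 ..............-+++-..............................................
w6 192 290 ..............####-..............................................
w6 194 290 ..............####...............................................
w6 196 290 ............--..-#...............................................
w6 198 290 ...........-++---................................-...............
w6 200 290 ...........########++-...........................-...............
w6 202 290 ..........-##################++-................--...............
w6 204 290 ................-######################++-......----.............
w6 206 290 ...................###############################+++............
w6 208 290 ...................##################################-...........
w6 210 290 ...................##################################............
w6 212 290 ....................########++######################-............
w6 214 
[... 3648 characters left out ...]
..+####+++----...........
side6 197 350 .......+#####++++++++++---....
side6 198 350 ......-+++###++++++++++++-....
side6 199 350 ......++++++++++++++++++--....
side6 200 350 .....-++++++--------++++--....
side6 201 350 .....-+++++++++----++++---....
side6 202 350 ....----+++++++++++++++---....
side6 203 350 ....--------------++++----....
side6 204 350 .....--------------------.....
side6 205 350 .....-------------------......
side6 206 350 ....--------------------......
side6 207 350 ....-------------------.......
side6 208 350 .....------------------.......
side6 209 350 ........--------------........
side6 210 350 ..............................
side6 211 350 ..............................
```

```bash
python3 -m jog '[[[0,0,0],[0.2,-0.06,0],255],[[0,0,0],[0.2,-0.06,0.5],255],[[0,0,0],[0.2,-0.06,1.2],255],[[0,0,0],[0.2,-0.06,1.9],255],[[0,0,0],[0.2,-0.06,2.4],255],[[0,0,0],[0.2,-0.06,2.8],255],[[0,0,0],[0.2,-0.06,3.2],255],[[0,0,0],[0.2,-0.06,3.6],255],[[0,0,0],[0.2,-0.06,4],255],[[0,0,0],[0.2,-0.06,4],255],[[0,0,0],[0.2,-0.06,4],255]]'
```

```text
time_s: 11.03
tool_pos: [0.6112, 0.2216, 0.2592]
orientation: [-3.141, 0.0, 1.431]
force: [-0.4, 0.1, -1.2]
width: 0.0167
grip_force: 68.6
```

```bash
python3 -m jog '[[[0,0,0],[0,0,0.4],255],[[0,0,0],[0,0,0.8],255],[[0,0,0],[0,0,1.2],255],[[0,0,0],[0,0,1.6],255],[[0,0,0],[0,0,2],255],[[0,0,0],[0,0,2.4],255],[[0,0,0],[0,0,2.8],255],[[0,0,0],[0,0,2.8],255],[[0,0,0],[0,0,2.8],255]]'
python3 -c "
from h import *
st=ctrl.get_state();print(st['force'],st['wrist_torque'])"
```

```text
time_s: 11.78
tool_pos: [0.6112, 0.2216, 0.2311]
orientation: [-3.141, 0.0, 1.431]
force: [0.2, -0.1, -2.0]
width: 0.0169
grip_force: 68.7
[ 0.2274 -0.1372 -2.0336] [-0.0152  0.0313  0.0236]
```

```bash
python3 -m jog '[[[0,0,0],[0,0,0.4],255],[[0,0,0],[0,0,0.8],255],[[0,0,0],[0,0,1.2],255],[[0,0,0],[0,0,1.6],255],[[0,0,0],[0,0,2],255],[[0,0,0],[0,0,2.4],255],[[0,0,0],[0,0,2.8],255],[[0,0,0],[0,0,3.2],255],[[0,0,0],[0,0,3.6],255],[[0,0,0],[0,0,4],255],[[0,0,0],[0,0,4.4],255],[[0,0,0],[0,0,4.8],255],[[0,0,0],[0,0,5],255],[[0,0,0],[0,0,5],255],[[0,0,0],[0,0,5],255]]'
python3 -c "
from h import *
st=ctrl.get_state();print(st['force'],st['wrist_torque'])
o=np.zeros((600,800,3),np.uint8)
s=eyes.grab_frame('side');c=eyes.grab_frame('scene')
o[:,:400]=cv2.resize(c[250:340,350:410],(400,600),interpolation=2);o[:300,400:]=cv2.resize(s[180:270,320:440],(400,300),interpolation=2);o[300:,400:]=cv2.resize(c[100:325,130:430],(400,300))
cv2.imwrite('pics/fin.png',o);print(proj(cam('scene'),[[.611,.221,.047]]),proj(cam('side'),[[.611,.221,.047]]))"
```

```text
time_s: 13.03
tool_pos: [0.6113, 0.2216, 0.1813]
orientation: [-3.142, 0.0, 1.431]
force: [0.4, -0.4, -2.0]
width: 0.0172
grip_force: 68.7
[ 0.3847 -0.4448 -2.0145] [ 0.0221 -0.0006 -0.006 ]
[[377.2495 308.3397]] [[362.867  236.7938]]
```

View pics/fin.png

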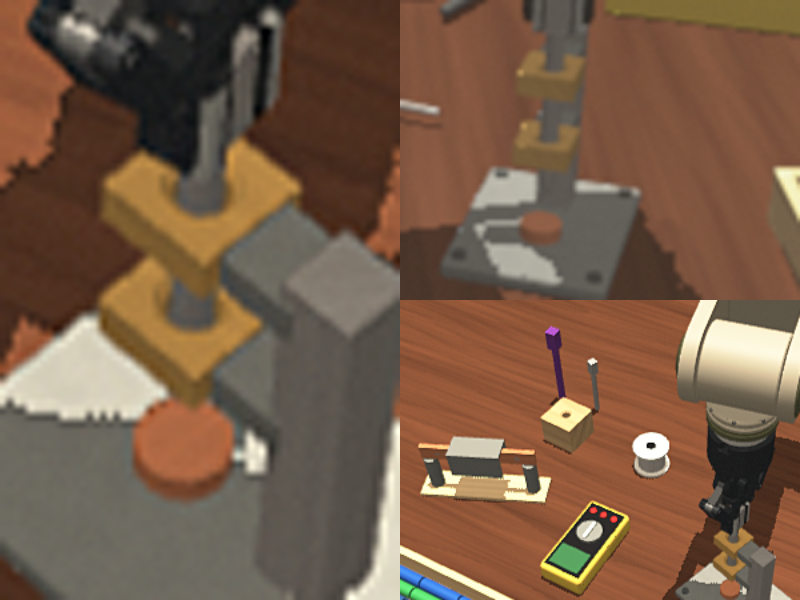

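The rod's shank goes through both bushings, seen in the scene crop at (200,190) and (190,300), and the guard sits undisturbed on the bar. I'll check numerically that the foot shows below the lower bushing.

```bash
python3 - <<'E'
from h import *
s=cv2.cvtColor(eyes.grab_frame("side"),cv2.COLOR_BGR2HSV)
for r in range(222,254): print(r,s[r,352:382,2].tolist())
S=cam("side");print(proj(S,[[.611,.221,.072],[.605,.221,.047],[.617,.221,.047],[.611,.221,.022]]))
E
```

```text
222 [119, 121, 133, 148, 150, 150, 148, 145, 137, 125, 108, 99, 103, 105, 110, 122, 138, 143, 144, 136, 118, 108, 118, 128, 129, 126, 123, 121, 120, 123]
223 [119, 119, 126, 142, 152, 146, 139, 141, 140, 138, 136, 131, 132, 132, 134, 138, 145, 144, 141, 126, 109, 108, 119, 129, 128, 127, 124, 120, 120, 122]
224 [121, 118, 118, 126, 134, 129, 123, 125, 125, 127, 132, 134, 134, 137, 139, 142, 144, 143, 135, 118, 104, 108, 120, 126, 128, 128, 124, 120, 119, 121]
225 [121, 120, 117, 117, 117, 117, 117, 115, 114, 115, 117, 121, 121, 122, 124, 125, 127, 128, 122, 108, 101, 107, 120, 126, 128, 127, 126, 122, 120, 120]
226 [121, 120, 118, 116, 115, 117, 117, 116, 114, 114, 114, 116, 115, 114, 113, 114, 114, 115, 112, 103, 97, 106, 122, 125, 127, 127, 126, 122, 119, 119]
227 [121, 120, 117, 117, 117, 117, 117, 117, 115, 115, 115, 115, 116, 115, 113, 113, 113, 112, 109, 101, 93, 104, 122, 124, 126, 128, 126, 123, 120, 119]
228 [121, 119, 116, 116, 117, 116, 117, 116, 116, 115, 114, 115, 116, 116, 115, 113, 114, 113, 108, 97, 91, 106, 121, 122, 125, 127, 126, 123, 120, 119]
229 [121, 121, 117, 
[... 2976 characters left out ...]
, 99, 99, 100, 100, 99, 100, 100, 100, 100, 100]
250 [96, 97, 97, 97, 97, 101, 104, 109, 113, 116, 119, 120, 120, 118, 115, 110, 102, 99, 99, 99, 100, 100, 99, 100, 100, 100, 100, 99, 100, 99]
251 [94, 94, 95, 95, 96, 100, 105, 108, 109, 112, 113, 114, 116, 116, 113, 107, 100, 98, 99, 98, 99, 99, 100, 99, 100, 100, 99, 100, 100, 99]
252 [100, 100, 100, 101, 98, 97, 101, 105, 108, 111, 112, 114, 116, 114, 109, 104, 98, 97, 98, 98, 97, 100, 99, 100, 99, 98, 99, 99, 99, 99]
253 [152, 152, 152, 152, 134, 105, 102, 103, 102, 105, 105, 106, 106, 103, 101, 98, 97, 97, 97, 98, 98, 99, 99, 99, 98, 99, 98, 98, 98, 99]
[[363.5541 226.7966]
 [360.1553 236.8137]
 [365.5774 236.774 ]
 [362.1965 246.55  ]]
```

```bash
python3 - <<'E'
from h import *
n=eyes.grab_frame("side")
for f in("pics/side0.png","pics/side6.png"):
    s=cv2.imread(f)
    for r in range(229,243,1): print(f[9],r,cv2.cvtColor(s,6)[r,356:374].tolist(),cv2.cvtColor(n,6)[r,356:374].tolist())
E
```

```text
0 229 [94, 95, 97, 97, 98, 98, 98, 98, 99, 98, 99, 97, 96, 96, 94, 89, 86, 90] [91, 92, 94, 94, 95, 96, 94, 94, 94, 95, 96, 94, 93, 92, 91, 86, 83, 88]
0 230 [97, 96, 96, 95, 94, 94, 95, 97, 95, 98, 99, 98, 97, 95, 94, 90, 86, 91] [94, 93, 92, 91, 90, 89, 89, 93, 93, 94, 95, 95, 92, 92, 91, 86, 83, 89]
0 231 [153, 143, 134, 118, 109, 100, 92, 93, 94, 94, 95, 95, 95, 95, 93, 90, 87, 91] [150, 140, 130, 114, 105, 92, 84, 88, 90, 92, 90, 90, 92, 91, 90, 87, 84, 88]
0 232 [186, 180, 176, 168, 157, 127, 93, 91, 92, 92, 92, 92, 92, 92, 93, 90, 88, 91] [182, 176, 172, 165, 152, 118, 85, 87, 88, 89, 87, 87, 89, 89, 89, 87, 84, 88]
0 233 [189, 190, 191, 191, 179, 140, 95, 90, 91, 92, 91, 92, 92, 93, 93, 89, 90, 94] [185, 185, 186, 185, 167, 121, 85, 86, 88, 87, 86, 87, 89, 90, 91, 87, 88, 91]
0 234 [189, 190, 190, 190, 174, 131, 93, 90, 93, 91, 92, 92, 92, 93, 93, 93, 115, 149] [184, 186, 186, 185, 164, 114, 83, 86, 89, 88, 87, 89, 89, 90, 91, 89, 112, 146]
0 235 [189, 190, 190, 190, 171, 124, 93, 91, 93, 93, 92, 93, 92, 94, 92, 92, 129, 176] [184, 185, 185, 184, 164, 114, 84, 85, 88, 86, 88,
[... 2760 characters left out ...]
57, 102, 86, 86, 88, 89, 90, 89, 89, 90, 88, 86, 91, 99]
6 239 [182, 181, 181, 181, 157, 105, 87, 88, 89, 89, 89, 89, 89, 89, 88, 87, 94, 99] [181, 181, 182, 180, 152, 97, 86, 89, 88, 89, 90, 89, 89, 89, 88, 89, 94, 96]
6 240 [181, 182, 183, 181, 161, 118, 93, 86, 88, 89, 89, 89, 89, 90, 89, 92, 96, 97] [143, 140, 141, 141, 124, 91, 87, 89, 89, 89, 90, 89, 90, 89, 89, 92, 96, 98]
6 241 [178, 178, 179, 181, 173, 157, 130, 93, 89, 89, 89, 90, 91, 90, 91, 94, 97, 98] [99, 98, 98, 99, 97, 92, 91, 90, 89, 89, 89, 90, 91, 90, 91, 94, 97, 97]
6 242 [141, 138, 140, 140, 141, 139, 122, 95, 92, 93, 93, 94, 94, 91, 94, 95, 98, 97] [93, 93, 93, 95, 96, 96, 95, 93, 93, 93, 93, 95, 93, 91, 93, 96, 97, 97]
```

The pixel difference shows the rod's darker edge below the lower bushing down to about row 237, against 236.8 predicted for the foot at 47 mm. Handing in.

```bash
python3 -c "
from station import ticket;print(ticket.sign_off())"
```

```text
the job is handed in; nothing more can be done
None
```

The job is handed in at about 13 s: the guard is draped over the middle of the bus bar (centred to about 2 mm), and the rod is still held through both bushings, its foot by measurement about 25 mm below the lower one.

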